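# Close a loaded sample tray: tuck the cover under the leaf and hold it down

## Task

Close up the loaded sample tray: swing its hinged metal leaf right down shut, then lay the loose cover plate by its rib on the tray's front and slide its far edge in under the leaf, without lifting the leaf, until it is fully home against the stops and square with the tray. Finish while still holding the rib and pressing the plate gently but firmly flat on the rims (roughly 10 N); do not let go. Leave the other things on the bench where they are.

Things in the scene. Friction and masses are not known exactly. Their poses are not given: they have to be found in the camera images.
- tray: open grey sample tray, fixed on the bench, 150 (its x) x 110 (its y) mm, two glass dishes inside. Origin: centre of its underside, on the bench; x points from the open front to the hinge end, z up. Front rim and side rims (10 wide, centred at y = +-50) are 24 high; from x = +34 back to the rear end at +75 the side rims step up to 33: these steps are the stops for the cover plate.
- seat (a point): point of the tray, at its x = -17, y = 0, z = 24 mm (level with the rims' top), where the middle of the plate's underside lies when the plate is fully home (front edge then 8 mm behind the tray's front face). Same axes as the tray.
- leaf (a joint): hinge of the tray's thin metal leaf (62 long, 108 wide, 3 thick), rad: 0 = shut (level; its underside 33 above the bench, 9 above the rims), grows to 1.3 as its front edge swings up. A stiff hinge: the leaf stays where it is left, even nearly shut, so push it right down; about 1 to 1.5 N at its front edge moves it.
- leaf_edge (a point): middle of the leaf's free front edge, half-way through its thickness; shut it is at tray x = +12, z = 34.5 mm. Moves and turns with the leaf (x from free edge to hinge, z out of its outer face).
- leaf_hinge (a point): middle of the leaf's hinge axis, which runs along tray y, at tray x = +74, z = 34.5 mm; axes turn with the leaf.
- cover_rib (a point): centre of the grip rib of the loose flat metal cover plate (100 along its x, 104 along y, 4 mm thick, about 0.15 kg), which starts lying on the bench, rib up. The black rib is in the plate's middle, 30 long (along x), 10 thick (along y), 4 to 32 mm above the underside; the point is 18 above it. Either plain edge that the rib's length points at may be tucked (the same turned half round).
- vial_a: bystander: white-capped glass vial, 41 across, 75 tall, near the middle of the bench at the robot's side (mm); origin at the centre of its underside; leave alone
- vial_b: bystander: white-capped glass vial, 41 across, 75 tall, near the middle of the bench, further back (mm); origin at the centre of its underside; leave alone
- swab_tin: bystander: round white tin, 59 across, 30 tall, between the tray and the cover plate (mm); origin at the centre of its underside; leave alone
- beaker: bystander: tall clear beaker, 57 across, 101 tall, at the back right corner (mm); origin at the centre of its underside; leave alone
- tape: bystander: small roll of tape lying flat, 49 across, 12 tall, at the front right (mm); origin at the centre of its underside; leave alone
- tubes: bystander: block of capped tubes, 90 x 30, 66 tall, in the middle of the bench (mm); origin at the centre of its underside; leave alone
- timer: bystander: bench timer lying flat, 66 x 64, 18 tall, at the front left (mm); origin at the centre of its underside; leave alone

How it is judged (in metres and radians):
On the way, in this order (a step that is already met when the one before it is completed fails the run):
1. the leaf is shut (value of joint leaf below 0.055 rad), for 0.2 s.
2. the cover plate lies flat and home on the rims, its far edge under the shut leaf (x of cover_rib in the frame of tray between -0.026 and -0.011 m and y of cover_rib in the frame of tray between -0.01 and 0.01 m and z of cover_rib in the frame of tray between 0.038 and 0.0455 m and angle between the x axis of cover_rib and the x axis of tray, either way round below 0.1 rad and angle between cover_rib's own z axis and vertical below 0.05 rad and value of joint leaf below 0.07 rad), for 0.2 s.
At the end, for the whole second after the job is handed in: The plate lies flat on the rims (4 mm, 0.05 rad), within 9 mm of fully home, 10 mm of the tray's middle line and 0.10 rad of square; the leaf is shut within 0.07 rad; the fingers still hold the rib (grasp point within 30 mm of its centre); the plate is pressed on the tray with 4 to 35 N (all of step 2 and contact force between cover and tray between 4 and 35 N and contact force between the fingers and cover above 3 N and distance between the grasp point and cover_rib below 0.03 m); the arm keeps its last pose, push and grip.
It fails at once if the leaf is raised (more than 0.12 rad) while the plate is at or under it (value of joint leaf above 0.12 rad and x of cover_rib in the frame of tray between -0.035 and 0.1 m and y of cover_rib in the frame of tray between -0.08 and 0.08 m and z of cover_rib in the frame of tray below 0.075 m).
It fails at once if the plate is rammed on the tray with more than 60 N (contact force between cover and tray above 60 N).
It fails at once if a bystander is moved more than 40 mm or knocked over (distance of any of vial_a, vial_b, swab_tin, beaker, tape, tubes, timer from where it was at the start of the episode above 0.04 m or angle between any of vial_a, vial_b, swab_tin, beaker, tape, tubes, timer's own z axis and vertical above 0.5 rad).
It also fails if it takes over 64 s, if anything falls off the work surface, if the arm or the gripper's body presses on something with over 40 N, if the wrist force passes 120 N, or if a joint passes its speed limit or range.

## Robot

A 6-joint arm with a two-finger parallel gripper is mounted at the origin on a cart in front of the work surface, level with it; the furniture and walls round the work are solid. World frame = base frame: x ahead of the robot, y to its left, z up, the work surface at z = 0. Lengths are in mm, angles in rad, forces in N, time in s.
With the tool pointing down it reaches from about 425 to 950 mm from the base axis. Payload 3.5 kg.
Tool frame: the origin (TCP) lies midway between the tips of the shut fingers; the grasp point (between the pads) lies 19 mm behind it; z points along the fingers, y is the direction in which the jaws open and shut (so a half turn about z gives the same grasp; the last joint's range is limited). The gripper opens to 85 mm and grips with 20 to 120 N. Pads are 22 mm wide; open, the fingers measure 114 mm over their backs; the gripper's body (76 mm by 85 mm) begins 54 mm behind the grasp point. The pads swing forward as they close: fully open they stand 13 mm farther back than shut.
Start: joints at [0.992, 0.286, 1.577, -0, 1.279, -0.15], TCP at [280.614, 613.891, 231.325] pointing down, gripper open.
Joint ranges: [-2.77, 2.77], [-0.9, 2.22], [0.21, 2.48], [-1.53, 4.67], [0.24, 2.81], [-2.84, 2.84]. Speed limits (rad/s): [2.79, 2.79, 3.14, 3.14, 3.14, 3.14].

## Interface

Orientations are given as a rotation vector (axis times angle).
In Python, from bench import sensors, get_image, camera_model, ticket gives the robot as it stands.
- The arm moves only by the tool play_rows, never from a script. Its argument "rows" is a list of rows, each a list of 2 entries, a list of its own where there are three numbers: the shift along the tool's x, y, z each as a share of 25 cm, from -1 to 1, then the turn, a rotation vector about the tool's x, y, z each as a share of 360 degrees, from -1 to 1. In form: [[[tx, ty, tz], [ax, ay, az]], ...]. A call has exactly 10 rows; each row is the pose to reach, as a shift and turn from the pose measured when the call began, along the tool's axes at that moment, turning the shorter way round; what a row does not reach only later rows make up. A row lasts 1/8 s, in which the tool goes at most 62.5 mm and 10.7 degrees, less where a joint would pass 70% of its speed; a pose out of reach is approached as far as the arm can. A call with a number of a shift or a turn outside -1 to 1 is refused whole. A call with a gripper value outside its range is refused whole. "grip" is the closure, from -1 (fully open) to 1 (shut), set as the call begins (left out, the last holds). The fingers move at their own pace and stop on an object; the grip force is fixed at half the most. Time passes only in rows, so rows that repeat a pose let the fingers close, or fill a call up. It gives the time, the measured TCP pose, the force and the opening at its end, in the units of the state.
- sensors.get_obs(): the state, without advancing time (a new reading comes with each control period).
- get_image(name): name is "side" or "top" or "wrist"; returns the picture (400x640x3 uint8, red, green, blue); there is no depth.
- camera_model(name): a dict with "fx", "fy", "cx", "cy" (pixels), "R" (3x3) and "t" (3): a world point X has camera coordinates R X + t; the wrist camera has in their place "T_tool_cam" (4x4, takes a point from camera to tool coordinates, whose origin is the TCP and whose axes are the flange's). Camera axes: x right, y down, z forward; pixel columns grow to the right and rows downward; lengths in mm; the calibration is good to about 2 mm. A picture is of the moment at which its call begins: read the wrist's pose just before it. camera_model takes no time and is no camera call.
- ticket.finish_job(): hands the job in, once; it reports no verdict.
The state is a dict: "t": time; "joints": joint angles; "qd": joint speeds; "tau": joint torques, N m; "position": TCP position; "tcp_rot": TCP orientation; "ft_force": force on the tool from outside, world axes, zero at the start; "ft_torque": the same for the moment, N m; "grip_width": opening from 0.0 (shut) to 1.0 (fully open).
Only numpy, scipy, OpenCV 4.12 (cv2) and the standard library are available. Lean on these libraries where they do the work, as an engineer would, in place of code of your own. Each camera call takes 0.05 s, during which the arm holds its last target.

## Working session

There is one attempt and no reset: what is moved stays moved. The work goes in short steps, Python scripts to look and compute and a tool call to move; the robot and the scene stay as the last step left them, time stands still between calls to the robot, and variables do not carry over. Pictures are saved under pics/ and viewed, and the job is handed in when it is done.

Besides the shell and the picture viewer there is one more tool, called by a JSON object that holds its "name" and its "arguments". play_rows: Moves the arm, as the interface text tells. Its arguments: {"type":"object","properties":{"rows":{"type":"array"},"grip":{"type":"number"}},"required":["rows"]}

```bash
mkdir -p pics; ls; python3 - <<'E'
from bench import sensors, get_image, camera_model
import cv2
o=sensors.get_obs(); print(o)
for n in ("side","top","wrist"):
    cv2.imwrite(f"pics/{n}0.png",cv2.cvtColor(get_image(n),cv2.COLOR_RGB2BGR)); print(n,camera_model(n))
E
```

```text
pics
{'t': 0.0, 'joints': array([ 9.91999346e-01,  2.87205642e-01,  1.57821072e+00,  4.62463331e-05,
        1.27858317e+00, -1.50001425e-01]), 'qd': array([ 0.00021004,  0.00081673,  0.00110744, -0.00095112,  0.00080786,
        0.00187628]), 'tau': array([-3.99178534e-04, -4.06000972e+01, -2.92619634e+01, -2.02844212e-04,
        5.87258226e-03,  9.83607521e-06]), 'position': array([280.24392868, 613.34300594, 229.9022646 ]), 'tcp_rot': array([-0.66823102, -3.06878   ,  0.00350668]), 'ft_force': array([ 0.93670207, -0.29269648,  0.15914451]), 'ft_torque': array([0.00031656, 0.03585175, 0.05494963]), 'grip_width': 1.0013421205898108}
side {'fx': 437.5893261636777, 'fy': 437.5893261636777, 'cx': 320.1281860689637, 'cy': 194.28698757146225, 'R': array([[ 0.96006195, -0.27977814,  0.00229012],
       [-0.11031671, -0.38604982, -0.91585793],
       [ 0.25712113,  0.87902772, -0.40149595]]), 't': array([-506.51476032,   96.98022847,  989.5169566 ])}
top {'fx': 514.3971646213486, 'fy': 514.3971646213486, 'cx': 319.4800173257998, 'cy': 204.1832292402991, 'R': array([[ 8.26719620e-04, -9.99584580e-01, -2.88094390e-02],
       [-9.98018818e-01,  9.87683618e-04, -6.29083772e-02],
       [ 6.29106984e-02,  2.88043698e-02, -9.97603404e-01]]), 't': array([ -55.16329267,  513.50286599, 1303.16683915])}
wrist {'fx': 335.7927734479967, 'fy': 335.7927734479967, 'cx': 322.68621655089913, 'cy': 200.51912788243538, 'T_tool_cam': array([[ 3.09967527e-04, -9.55012830e-01, -2.96564326e-01,
         7.59624934e+01],
       [ 9.99999530e-01,  5.68410070e-04, -7.85231086e-04,
         1.36851546e-01],
       [ 9.18475911e-04, -2.96563943e-01,  9.55012557e-01,
        -1.42277602e+02],
       [ 0.00000000e+00,  0.00000000e+00,  0.00000000e+00,
         1.00000000e+00]])}
```

View pics/top0.png

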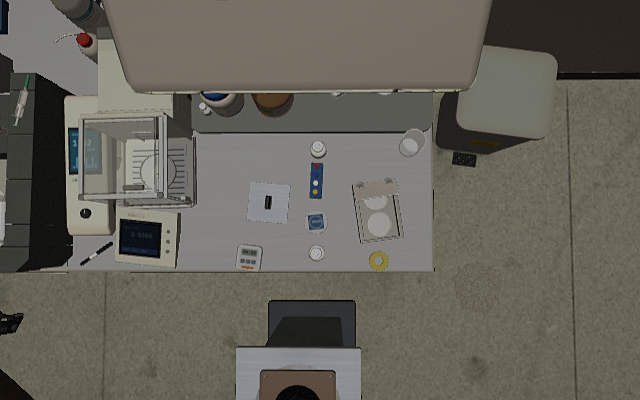

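View pics/side0.png

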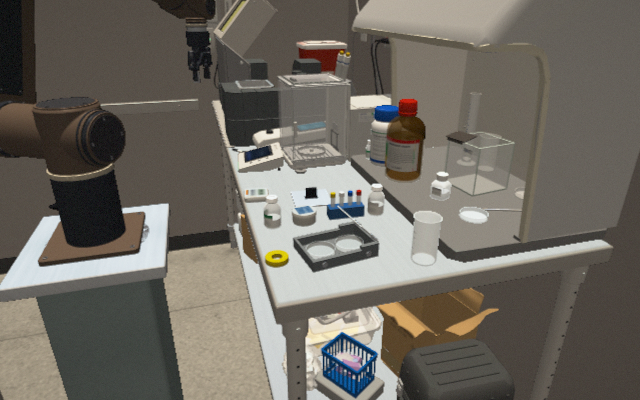

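View pics/wrist0.png

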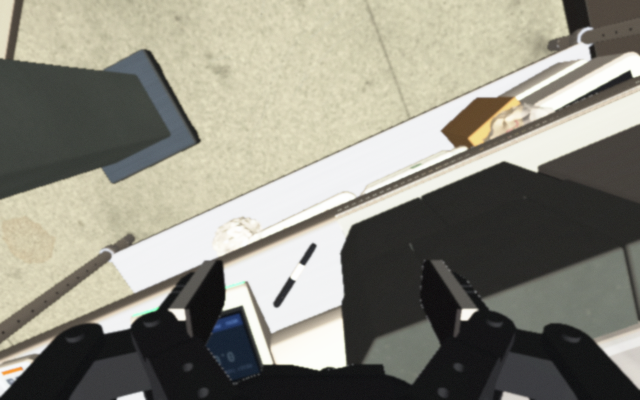

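The top view shows the tray at about (378,212) with its hinge at the back, and the leaf edge-on near (375,187). The plate is at (268,202) and its rib runs along world x. Next I'll zoom in.

```bash
python3 - <<'E'
import cv2
a=cv2.imread("pics/top0.png"); 
cv2.imwrite("pics/tz.png",cv2.resize(a[160:260,230:430],None,fx=4,fy=4,interpolation=cv2.INTER_CUBIC))
b=cv2.imread("pics/side0.png"); cv2.imwrite("pics/sz.png",cv2.resize(b[170:280,240:440],None,fx=4,fy=4,interpolation=cv2.INTER_CUBIC))
E
```

```text
(no output)
```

View pics/tz.png

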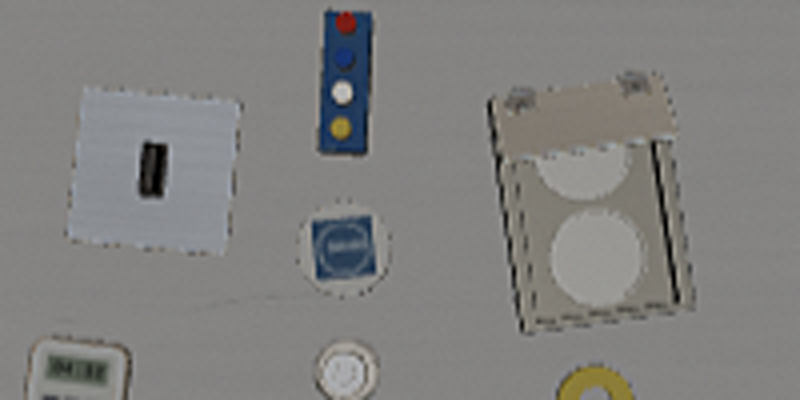

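View pics/sz.png

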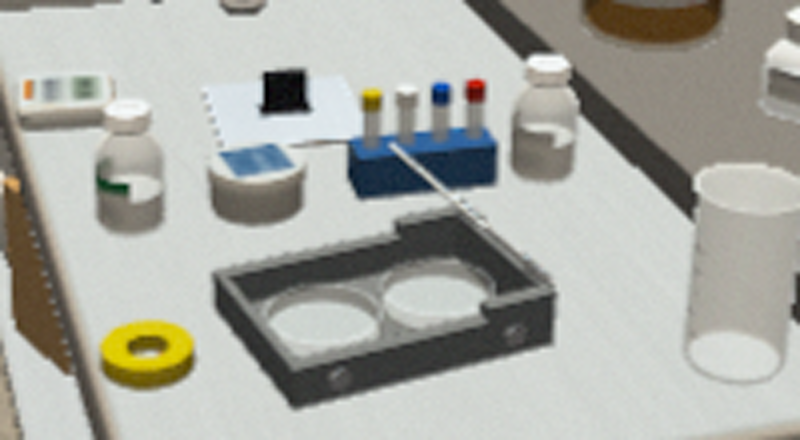

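```bash
cat > h.py <<'E'
import numpy as np, cv2
from scipy.spatial.transform import Rotation as Ro
from bench import sensors, get_image, camera_model
def ray(name,uv,obs=None):
    m=camera_model(name); d=np.array([(uv[0]-m['cx'])/m['fx'],(uv[1]-m['cy'])/m['fy'],1.])
    if name=='wrist':
        T=m['T_tool_cam']; R=Ro.from_rotvec(obs['tcp_rot']).as_matrix()
        return R@T[:3,3]+obs['position'], R@T[:3,:3]@d
    return -m['R'].T@m['t'], m['R'].T@d
def onz(name,uv,z,obs=None):
    c,d=ray(name,uv,obs); return c+d*(z-c[2])/d[2]
def proj(name,X,obs=None):
    m=camera_model(name)
    if name=='wrist':
        T=m['T_tool_cam']; R=Ro.from_rotvec(obs['tcp_rot']).as_matrix()
        p=T[:3,:3].T@(R.T@(np.array(X)-obs['position'])-T[:3,3])
    else: p=m['R']@X+m['t']
    return np.array([m['fx']*p[0]/p[2]+m['cx'],m['fy']*p[1]/p[2]+m['cy']])
def snap(name,f):
    o=sensors.get_obs(); im=get_image(name); cv2.imwrite(f"pics/{f}.png",cv2.cvtColor(im,cv2.COLOR_RGB2BGR)); return o,im
def shift(pos,yaw=None,R=None):
    """print shares to get TCP to pos with tool down and jaw (tool y) axis at world heading yaw (either way)"""
    o=sensors.get_obs(); R0=Ro.from_rotvec(o['tcp_rot'])
    t=R0.inv().apply(np.array(pos)-o['position'])/250
    if R is None:
        c=[]
        for k in (0,np.pi):
            a=yaw+k; y=np.array([np.cos(a),np.sin(a),0]); z=np.array([0,0,-1.]); x=np.cross(y,z)
            c.append(Ro.from_matrix(np.c_[x,y,z]))
        rel=[ (R0.inv()*r).as_rotvec()/(2*np.pi) for r in c]
        rel.sort(key=np.linalg.norm); 
    else: rel=[(R0.inv()*R).as_rotvec()/(2*np.pi)]
    print('shift',t.round(4),'turns',[r.round(4) for r in rel],'joints',o['joints'].round(2),'t',o['t'])
E
python3 - <<'E'
from h import *
z2=lambda u,v:(230+u/4-.375,160+v/4-.375)
for n,p,z in [('FL',(524,332),0),('FR',(692,308),24),('FLtop',(524,332),24),('RL',(490,98),33),('RR',(664,72),33)]:
    print(n,onz('top',z2(*p),z).round(1))
for n,p in [('pTL',(83,87)),('pTR',(241,100)),('pBR',(227,253)),('pBL',(68,240))]: print(n,onz('top',z2(*p),4).round(1))
print('rib',onz('top',z2(153,170),32))
for n,p in [('leafL',(506,160)),('leafR',(678,136))]:
  for z in (34,80,94): print(n,z,onz('top',z2(*p),z).round(1))
s2=lambda u,v:(240+u/4-.375,170+v/4-.375)
for n,p,z in [('FL',(215,275),24),('FR',(292,372),24),('RR',(553,290),33),('FRbase',(296,405),0)]: print('side',n,onz('side',s2(*p),z).round(1))
print(proj('side',[620,-200,90]))
E
```

```text
FL [ 415.2 -160.8    0. ]
FR [ 430.7 -265.5   24. ]
FLtop [ 415.5 -159.6   24. ]
RL [ 563.2 -138.3   33. ]
RR [ 579.4 -248.1   33. ]
pTL [573.9 125.1   4. ]
pTR [565.2  22.1   4. ]
pBR [465.9  30.7   4. ]
pBL [474.3 133.9   4. ]
rib [517.81574141  75.39302498  32.        ]
leafL 34 [ 523.8 -148.2   34. ]
leafL 80 [ 520.5 -146.3   80. ]
leafL 94 [ 519.4 -145.7   94. ]
leafR 34 [ 538.8 -256.4   34. ]
leafR 80 [ 534.9 -250.6   80. ]
leafR 94 [ 533.8 -248.9   94. ]
side FL [ 418.2 -170.    24. ]
side FR [ 432.6 -273.5   24. ]
side RR [ 579.4 -249.3   33. ]
side FRbase [ 436.4 -266.7    0. ]
[387.79184522 205.19954955]
```

Tray: the corner spacing fits 150x110, the centre is about (497,-203), yaw about 0.14, and the leaf is at about 0.8 rad. Plate: about (520,78), yaw about -0.09. I'll go to the leaf first and refine the measurements with the wrist camera.

```bash
python3 - <<'E'
from h import *
o=sensors.get_obs();print(Ro.from_rotvec(o['tcp_rot']).as_matrix().round(3))
shift([380,380,230],1.711); shift([480,80,230],1.711);shift([455,-192,210],1.711)
E
```

```text
[[-0.909  0.416 -0.001]
 [ 0.416  0.909 -0.002]
 [ 0.    -0.002 -1.   ]]
shift [-0.7508 -0.6835  0.002 ] turns [array([-0.0003, -0.0001, -0.0906]), array([-2.000e-04,  4.000e-04,  4.094e-01])] joints [ 0.99  0.29  1.58  0.    1.28 -0.15] t 0.15
shift [-1.6136 -1.6085  0.0034] turns [array([-0.0003, -0.0001, -0.0906]), array([-2.000e-04,  4.000e-04,  4.094e-01])] joints [ 0.99  0.29  1.58  0.    1.28 -0.15] t 0.15
shift [-1.9751 -2.6395  0.0852] turns [array([-0.0003, -0.0001, -0.0906]), array([-2.000e-04,  4.000e-04,  4.094e-01])] joints [ 0.99  0.29  1.58  0.    1.28 -0.15] t 0.15
```

{"name": "play_rows", "arguments": {"rows": [[[-0.2,-0.2,0],[0,0,-0.03]],[[-0.4,-0.4,0],[0,0,-0.06]],[[-0.6,-0.6,0],[0,0,-0.09]],[[-0.8,-0.8,0],[0,0,-0.0906]],[[-0.95,-0.95,0],[0,0,-0.0906]],[[-0.98,-0.98,0],[0,0,-0.0906]],[[-1,-1,0],[0,0,-0.0906]],[[-1,-1,0],[0,0,-0.0906]],[[-1,-1,0],[0,0,-0.0906]],[[-1,-1,0],[0,0,-0.0906]]], "grip": 1}}

```text
t: 1.4
position: [403.3, 283.1, 230.5]
tcp_rot: [0.223, -3.132, 0.002]
ft_force: [-1.1, -0.9, -0.6]
grip_width: -0.005
```

```bash
python3 - <<'E'
from h import *
print(sensors.get_obs()['position'])
shift([480,80,230],1.711);shift([455,-192,210],1.711)
E
```

```text
[403.31325509 283.11234401 230.48716084]
shift [-0.1884 -0.8477  0.0028] turns [array([-0.0002, -0.0002,  0.0003]), array([ 4.000e-04, -3.000e-04, -4.997e-01])] joints [ 0.41 -0.12  2.01 -0.    1.25 -1.31] t 1.4
shift [ 0.0647 -1.9104  0.0846] turns [array([-0.0002, -0.0002,  0.0003]), array([ 4.000e-04, -3.000e-04, -4.997e-01])] joints [ 0.41 -0.12  2.01 -0.    1.25 -1.31] t 1.4
```

{"name": "play_rows", "arguments": {"rows": [[[-0.05,-0.22,0],[0,0,0]],[[-0.1,-0.44,0],[0,0,0]],[[-0.14,-0.66,0],[0,0,0]],[[-0.14,-0.83,0],[0,0,0]],[[-0.14,-0.9,0],[0,0,0]],[[-0.14,-0.9,0],[0,0,0]],[[-0.14,-0.9,0],[0,0,0]],[[-0.14,-0.9,0],[0,0,0]],[[-0.14,-0.9,0],[0,0,0]],[[-0.14,-0.9,0],[0,0,0]]]}}

```text
t: 2.65
position: [469.8, 65.8, 230.8]
tcp_rot: [0.224, -3.132, 0.002]
ft_force: [-0.6, 0.6, -0.4]
grip_width: 0.004
```

```bash
python3 - <<'E'
from h import *
o,im=snap('wrist','w1'); print(o['position'],o['tcp_rot'])
np.save('o1.npy',np.r_[o['position'],o['tcp_rot']])
shift([455,-192,210],1.711)
E
```

```text
[469.80642058  65.82199108 230.75721899] [ 2.24446722e-01 -3.13219699e+00  2.12307447e-03]
shift [ 0.2053 -1.0117  0.0846] turns [array([-0.0002, -0.0002,  0.0004]), array([ 4.000e-04, -3.000e-04, -4.996e-01])] joints [-0.07 -0.17  2.05 -0.    1.26 -1.79] t 2.7
```

View pics/w1.png

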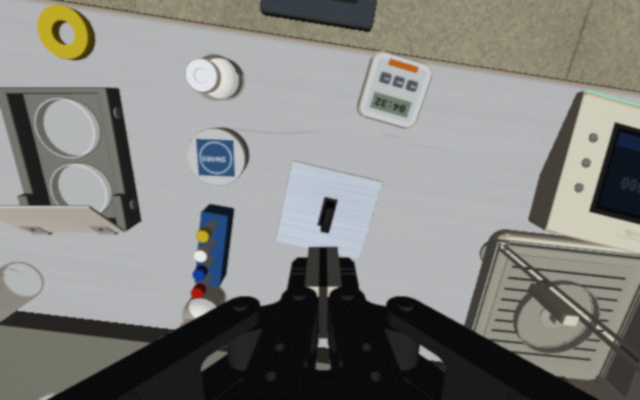

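The wrist view shows the plate with corners near (294,161), (382,181), (358,258) and (277,240), the rib at (328,215), and the tray on the left. I'll continue to the tray.

{"name": "play_rows", "arguments": {"rows": [[[0.05,-0.22,0],[0,0,0]],[[0.1,-0.44,0],[0,0,0]],[[0.15,-0.66,0],[0,0,0]],[[0.2,-0.88,0.04],[0,0,0]],[[0.2,-1,0.08],[0,0,0]],[[0.2,-1,0.08],[0,0,0]],[[0.2,-1,0.08],[0,0,0]],[[0.2,-1,0.08],[0,0,0]],[[0.2,-1,0.08],[0,0,0]],[[0.2,-1,0.08],[0,0,0]]]}}

```text
t: 3.95
position: [456.0, -188.4, 211.4]
tcp_rot: [0.226, -3.132, 0.003]
ft_force: [-0.1, 0.9, -0.1]
grip_width: 0.0
```

```bash
python3 - <<'E'
from h import *
a=np.load('o1.npy'); o1=dict(position=a[:3],tcp_rot=a[3:])
for n,p in [('TR',(294,161)),('TL',(382,181)),('BR',(277,238))]: print(n,onz('wrist',p,4,o1).round(1))
print('rib',onz('wrist',(330,208),32,o1))
o,im=snap('wrist','w2'); print(o['position'],o['tcp_rot'])
np.save('o2.npy',np.r_[o['position'],o['tcp_rot']])
E
```

```text
TR [466.8  32.8   4. ]
TL [475.2 133.9   4. ]
BR [561.7  23.7   4. ]
rib [506.26122996  78.71019481  32.        ]
[ 456.03622888 -188.37441154  211.39802373] [ 2.25690137e-01 -3.13242945e+00  2.61825201e-03]
```

View pics/w2.png

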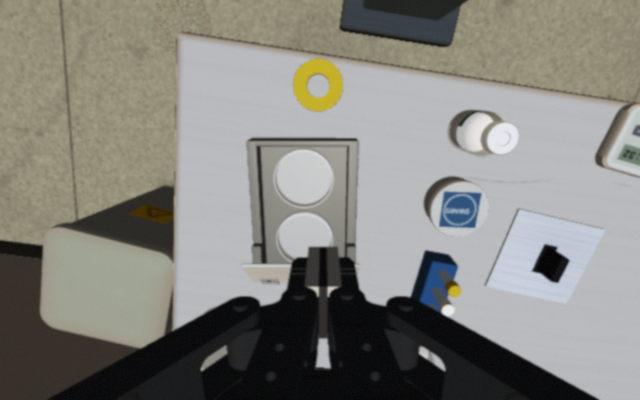

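```bash
python3 - <<'E'
import cv2
a=cv2.imread("pics/w2.png"); cv2.imwrite("pics/w2z.png",cv2.resize(a[125:295,230:390],None,fx=4.5,fy=3.5,interpolation=cv2.INTER_CUBIC))
E
```

```text
(no output)
```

View pics/w2z.png

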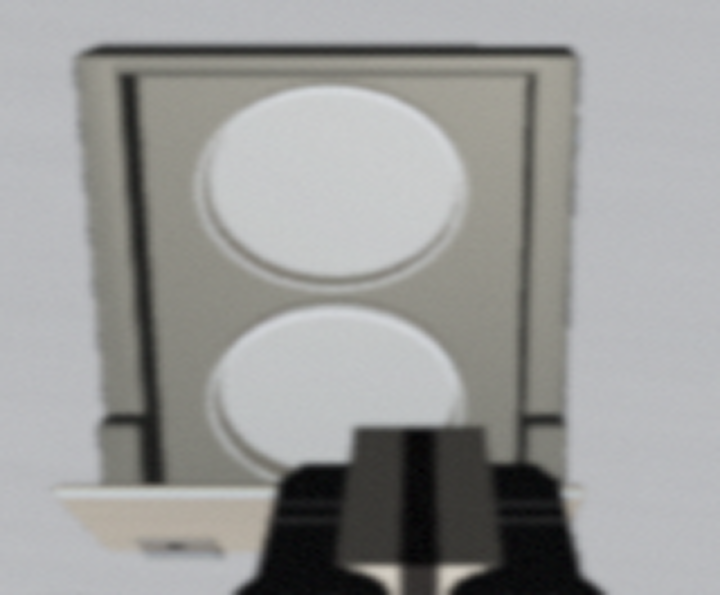

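```bash
python3 - <<'E'
from h import *
a=np.load('o2.npy'); o=dict(position=a[:3],tcp_rot=a[3:])
z2=lambda u,v:(230+(u+.5)/4.5-.5,125+(v+.5)/3.5-.5)
P={}
for n,p,z in [('FR',(79,57),24),('FL',(576,57),24),('stepR',(101,414),24),('stepL',(565,414),24),('stepRt',(102,426),33),('stepLt',(565,426),33)]:
    P[n]=onz('wrist',z2(*p),z,o); print(n,P[n].round(1))
for z in (75,80,85): print(z,onz('wrist',z2(52,488),z,o).round(1),onz('wrist',z2(583,488),z,o).round(1))
E
```

```text
FR [ 432.4 -266.5   24. ]
FL [ 416.9 -160.    24. ]
stepR [ 539.8 -252.9   24. ]
stepL [ 523.9 -143.8   24. ]
stepRt [ 539.4 -250.9   33. ]
stepLt [ 523.8 -144.6   33. ]
75 [ 538.  -252.7   75. ] [ 522.2 -145.    75. ]
80 [ 535.2 -251.8   80. ] [ 519.6 -145.9   80. ]
85 [ 532.3 -250.8   85. ] [ 517.1 -146.9   85. ]
```

```bash
python3 - <<'E'
from h import *
for z in (100,60,38,35): shift([532.8,-197.8,z],np.pi/2+.143)
shift([520,-199.7,36],np.pi/2+.143)
E
```

```text
shift [-0.2992 -0.0802  0.4451] turns [array([-0.0002, -0.0002,  0.0001]), array([ 3.000e-04, -4.000e-04, -4.999e-01])] joints [-0.6  -0.1   2.03 -0.    1.21 -2.31] t 4.0
shift [-0.2994 -0.08    0.6051] turns [array([-0.0002, -0.0002,  0.0001]), array([ 3.000e-04, -4.000e-04, -4.999e-01])] joints [-0.6  -0.1   2.03 -0.    1.21 -2.31] t 4.0
shift [-0.2995 -0.0798  0.6931] turns [array([-0.0002, -0.0002,  0.0001]), array([ 3.000e-04, -4.000e-04, -4.999e-01])] joints [-0.6  -0.1   2.03 -0.    1.21 -2.31] t 4.0
shift [-0.2995 -0.0798  0.7051] turns [array([-0.0002, -0.0002,  0.0001]), array([ 3.000e-04, -4.000e-04, -4.999e-01])] joints [-0.6  -0.1   2.03 -0.    1.21 -2.31] t 4.0
shift [-0.2478 -0.08    0.7011] turns [array([-0.0002, -0.0002,  0.0001]), array([ 3.000e-04, -4.000e-04, -4.999e-01])] joints [-0.6  -0.1   2.03 -0.    1.21 -2.31] t 4.0
```

{"name": "play_rows", "arguments": {"rows": [[[-0.15,-0.04,0.2],[0,0,0]],[[-0.3,-0.08,0.3],[0,0,0]],[[-0.3,-0.08,0.42],[0,0,0]],[[-0.3,-0.08,0.48],[0,0,0]],[[-0.3,-0.08,0.53],[0,0,0]],[[-0.3,-0.08,0.58],[0,0,0]],[[-0.3,-0.08,0.62],[0,0,0]],[[-0.3,-0.08,0.65],[0,0,0]],[[-0.3,-0.08,0.67],[0,0,0]],[[-0.3,-0.08,0.68],[0,0,0]]]}}

```text
t: 5.25
position: [532.9, -197.8, 41.0]
tcp_rot: [0.225, -3.132, 0.002]
ft_force: [-0.8, 0.7, -0.2]
grip_width: -0.002
```

```bash
python3 - <<'E'
from h import *
o,_=snap('side','s3'); print(o['ft_force'],o['position'])
a=cv2.imread("pics/s3.png"); cv2.imwrite("pics/s3z.png",cv2.resize(a[150:280,270:430],None,fx=4,fy=4,interpolation=cv2.INTER_CUBIC))
shift([520,-199.7,35],np.pi/2+.143)
E
```

```text
[-0.82063477  0.7262229  -0.22011615] [ 532.87841192 -197.80779332   41.03883479]
shift [ 0.0519 -0.0003  0.0235] turns [array([-0.0002, -0.0002,  0.0001]), array([ 4.000e-04, -3.000e-04, -4.999e-01])] joints [-0.53  0.29  1.96 -0.    0.89 -2.25] t 5.3
```

View pics/s3z.png

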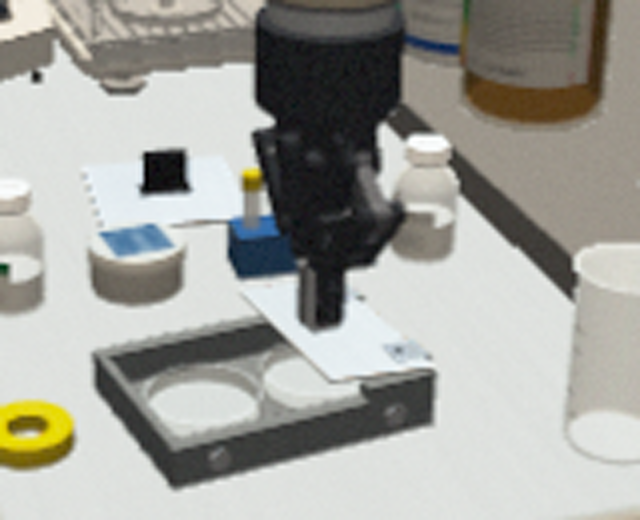

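The leaf is nearly shut under the fingers. I'll slide towards its free edge and press it right down.

{"name": "play_rows", "arguments": {"rows": [[[0.02,0,0.0],[0,0,0]],[[0.05,0,0.0],[0,0,0]],[[0.05,0,0.008],[0,0,0]],[[0.05,0,0.014],[0,0,0]],[[0.05,0,0.019],[0,0,0]],[[0.05,0,0.023],[0,0,0]],[[0.05,0,0.027],[0,0,0]],[[0.05,0,0.029],[0,0,0]],[[0.05,0,0.03],[0,0,0]],[[0.05,0,0.03],[0,0,0]]]}}

```text
t: 6.55
position: [520.5, -199.6, 35.8]
tcp_rot: [0.226, -3.13, 0.001]
ft_force: [-6.1, 2.7, 14.5]
grip_width: 0.002
```

```bash
python3 - <<'E'
from h import *
o=sensors.get_obs(); print(o['ft_force'],o['position'],o['t'])
E
```

```text
[-6.12561531  2.74368161 14.53259246] [ 520.50337487 -199.64953571   35.81262809] 6.55
```

The leaf is shut: the tip is at z 35.8 with a 14.5 N reaction. I'll lift and go back to the plate.

```bash
python3 - <<'E'
from h import *
shift([475,76,180],np.pi/2-.085)
shift([519,78,140],np.pi/2-.085)
E
```

```text
shift [ 0.0236  1.117  -0.5772] turns [array([-0.0001, -0.0005,  0.0365]), array([ 8.000e-04, -2.000e-04, -4.635e-01])] joints [-0.55  0.28  1.99 -0.    0.88 -2.26] t 6.55
shift [-0.1523  1.0997 -0.4178] turns [array([-0.0001, -0.0005,  0.0365]), array([ 8.000e-04, -2.000e-04, -4.635e-01])] joints [-0.55  0.28  1.99 -0.    0.88 -2.26] t 6.55
```

{"name": "play_rows", "arguments": {"rows": [[[0,0,-0.2],[0,0,0]],[[0,0,-0.4],[0,0,0]],[[0,0.12,-0.52],[0,0,0.01]],[[0.01,0.36,-0.58],[0,0,0.03]],[[0.02,0.6,-0.58],[0,0,0.0365]],[[0.02,0.82,-0.58],[0,0,0.0365]],[[0.02,1,-0.58],[0,0,0.0365]],[[0.02,1,-0.58],[0,0,0.0365]],[[0.02,1,-0.58],[0,0,0.0365]],[[0.02,1,-0.58],[0,0,0.0365]]]}}

```text
t: 7.8
position: [480.4, 46.1, 180.7]
tcp_rot: [-0.136, -3.136, 0.002]
ft_force: [-0.5, 0.6, -0.2]
grip_width: 0.0
```

```bash
python3 - <<'E'
from h import *
o,_=snap('wrist','w4'); print(o['position'],o['tcp_rot'])
snap('side','s4')
np.save('o4.npy',np.r_[o['position'],o['tcp_rot']])
a=cv2.imread("pics/w4.png"); cv2.imwrite("pics/w4z.png",cv2.resize(a[80:300,200:480],None,fx=2.5,fy=2.5,interpolation=cv2.INTER_CUBIC))
a=cv2.imread("pics/s4.png"); cv2.imwrite("pics/s4z.png",cv2.resize(a[150:280,270:430],None,fx=4,fy=4,interpolation=cv2.INTER_CUBIC))
E
```

```text
[480.42644683  46.10574028 180.69112611] [-1.35981197e-01 -3.13552442e+00  2.04882257e-03]
```

View pics/w4z.png

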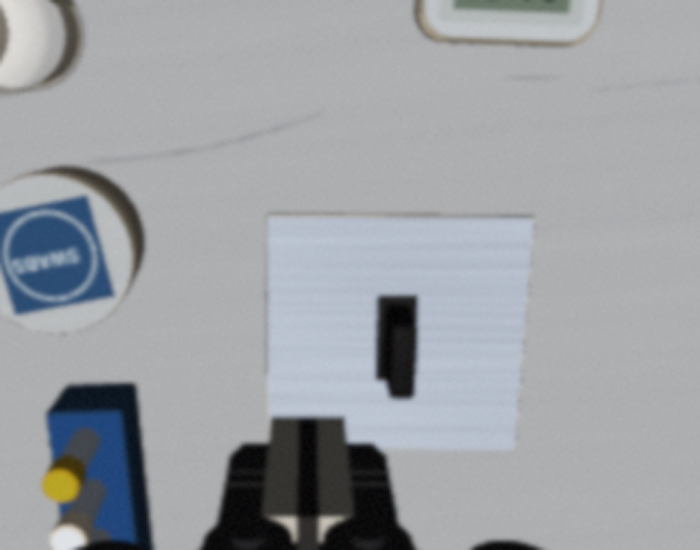

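View pics/s4z.png

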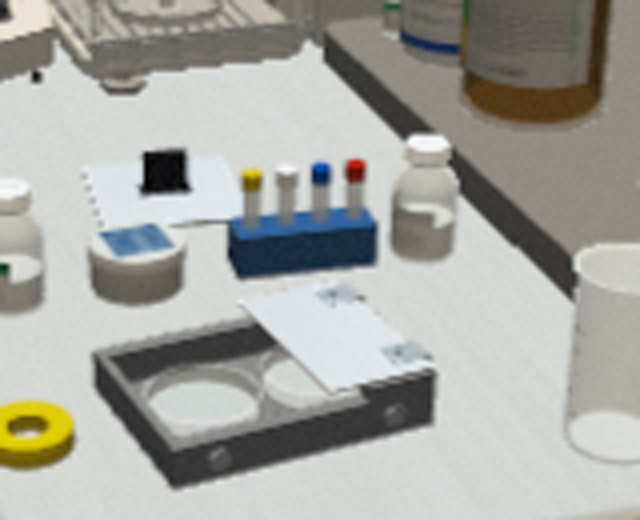

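The leaf is shut in the side view. The plate is clear in the wrist view, so I'll measure it.

```bash
python3 - <<'E'
from h import *
a=np.load('o4.npy'); o=dict(position=a[:3],tcp_rot=a[3:])
f=lambda u,v:(200+(u+.5)/2.5-.5,80+(v+.5)/2.5-.5)
P={}
for n,p,z in [('FR',(268,214),4),('FL',(533,216),4),('BL',(515,450),4),('ribtop1',(390,322),32),('ribtop2',(415,322),32),('ribtop3',(413,398),32),('ribtop4',(390,398),32),('base1',(378,296),4),('base2',(417,296),4)]:
    P[n]=onz('wrist',f(*p),z,o); print(n,P[n].round(1))
c=(P['FR']+P['BL'])/2; d=P['FL']-P['FR']; e=P['BL']-P['FL']
print(c,np.linalg.norm(d),np.linalg.norm(e),np.arctan2(-d[0],d[1]),np.arctan2(e[1],e[0]), np.mean([P[f'ribtop{i}'] for i in (1,2,3,4)],0))
shift([520,77,100],np.pi/2-.085)
shift([520,77,8],np.pi/2-.085)
E
```

```text
FR [466.1  31.8   4. ]
FL [475.7 133.4   4. ]
BL [575.  125.1   4. ]
ribtop1 [504.4  74.1  32. ]
ribtop2 [505.2  83.2  32. ]
ribtop3 [535.2  80.9  32. ]
ribtop4 [534.5  72.3  32. ]
base1 [502.7  72.    4. ]
base2 [504.   87.4   4. ]
[520.57738351  78.44179642   4.        ] 102.11774390709729 99.70717566174447 -0.0935167090733618 -0.08342424392062203 [519.82480103  77.61637359  32.        ]
shift [-0.1482  0.1374  0.322 ] turns [array([-0.0002, -0.0005, -0.0003]), array([-8.000e-04,  3.000e-04,  4.997e-01])] joints [-0.11 -0.09  2.08 -0.    1.16 -1.6 ] t 7.9
shift [-0.1493  0.1378  0.69  ] turns [array([-0.0002, -0.0005, -0.0003]), array([-8.000e-04,  3.000e-04,  4.997e-01])] joints [-0.11 -0.09  2.08 -0.    1.16 -1.6 ] t 7.9
```

{"name": "play_rows", "arguments": {"rows": [[[-0.07,0.07,0.05],[0,0,0]],[[-0.15,0.14,0.15],[0,0,0]],[[-0.15,0.141,0.27],[0,0,0]],[[-0.15,0.141,0.4],[0,0,0]],[[-0.15,0.141,0.5],[0,0,0]],[[-0.15,0.141,0.56],[0,0,0]],[[-0.15,0.141,0.62],[0,0,0]],[[-0.15,0.141,0.66],[0,0,0]],[[-0.15,0.141,0.685],[0,0,0]],[[-0.15,0.141,0.685],[0,0,0]]], "grip": -1}}

```text
t: 9.15
position: [520.2, 77.8, 9.1]
tcp_rot: [-0.136, -3.135, 0.002]
ft_force: [1.1, 0.3, 0.4]
grip_width: 1.0
```

{"name": "play_rows", "arguments": {"rows": [[[0,0,0],[0,0,0]],[[0,0,0],[0,0,0]],[[0,0,0],[0,0,0]],[[0,0,0],[0,0,0]],[[0,0,0],[0,0,0]],[[0,0,0],[0,0,0]],[[0,0,0],[0,0,0]],[[0,0,0],[0,0,0]],[[0,0,0],[0,0,0]],[[0,0,0],[0,0,0]]], "grip": 1}}

```text
t: 10.4
position: [520.5, 77.8, 9.4]
tcp_rot: [-0.136, -3.136, 0.002]
ft_force: [0.3, 0.6, 4.4]
grip_width: 0.1
```

```bash
python3 - <<'E'
from h import *
o,_=snap('wrist','w5'); print(o['position'],o['tcp_rot'],o['ft_force'],o['grip_width'])
shift([520,78,140],np.pi/2-.085)
E
```

```text
[520.51865065  77.77681641   9.41499412] [-1.36448436e-01 -3.13575024e+00  1.88983918e-03] [0.25560064 0.55455358 4.36744045] 0.09960176352102922
shift [ 0.0036  0.     -0.5223] turns [array([-0.0002, -0.0004, -0.0003]), array([-7.000e-04,  3.000e-04,  4.997e-01])] joints [-0.04  0.27  2.06 -0.    0.81 -1.53] t 10.45
```

View pics/w5.png

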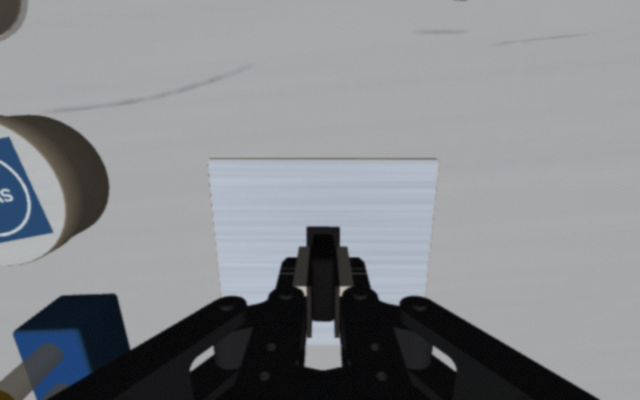

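Rib grasped (opening 0.10, about 9 mm) and centred. I'll lift and carry the plate towards the tray.

{"name": "play_rows", "arguments": {"rows": [[[0,0,-0.04],[0,0,0]],[[0,0,-0.12],[0,0,0]],[[0,0,-0.24],[0,0,0]],[[0,0,-0.36],[0,0,0]],[[0,0,-0.48],[0,0,0]],[[0,0,-0.56],[0,0,0]],[[0,-0.1,-0.56],[0,0,-0.01]],[[0.04,-0.3,-0.56],[0,0,-0.03]],[[0.08,-0.5,-0.56],[0,0,-0.0366]],[[0.1,-0.6,-0.56],[0,0,-0.0366]]]}}

```text
t: 11.7
position: [481.3, -70.9, 148.9]
tcp_rot: [0.222, -3.129, 0.001]
ft_force: [0.9, 0.3, -1.6]
grip_width: 0.103
```

```bash
python3 - <<'E'
from h import *
o,_=snap('wrist','w6'); print(o['position'],o['tcp_rot'],o['ft_force'],o['grip_width'],o['joints'])
shift([448.7,-209.9,140],np.pi/2+.143)
shift([448.7,-209.9,60],np.pi/2+.143)
E
```

```text
[481.3174311  -70.8891459  148.88731647] [ 2.21872749e-01 -3.12873929e+00  6.97411045e-04] [ 0.89010206  0.33639392 -1.64548412] 0.10331936741175105 [-0.35385186 -0.04513443  2.09999734 -0.00277704  1.09110054 -2.06495299]
shift [ 0.2048 -0.5253  0.0379] turns [array([-0.0003, -0.0009, -0.0004]), array([-0.0015,  0.0005,  0.4996])] joints [-0.36 -0.05  2.1  -0.01  1.09 -2.07] t 11.75
shift [ 0.2029 -0.5246  0.3579] turns [array([-0.0003, -0.0009, -0.0004]), array([-0.0015,  0.0005,  0.4996])] joints [-0.36 -0.05  2.1  -0.01  1.09 -2.07] t 11.75
```

View pics/w6.png

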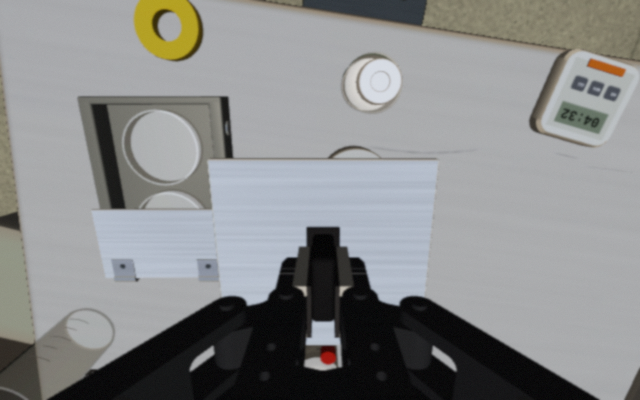

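The plate is held level and unchanged: its front edge is at row 158, as on the bench. I'll work out the plate's centre in the tool frame while moving over the tray.

{"name": "play_rows", "arguments": {"rows": [[[0.05,-0.14,0],[0,0,0]],[[0.1,-0.28,0],[0,0,0]],[[0.16,-0.4,0],[0,0,0]],[[0.2,-0.5,0.02],[0,0,0]],[[0.204,-0.525,0.08],[0,-0.0005,0]],[[0.204,-0.525,0.15],[0,-0.0009,-0.0004]],[[0.204,-0.525,0.22],[0,-0.0009,-0.0004]],[[0.204,-0.525,0.28],[0,-0.0009,-0.0004]],[[0.204,-0.525,0.32],[0,-0.0009,-0.0004]],[[0.204,-0.525,0.34],[0,-0.0009,-0.0004]]]}}

```text
t: 13.0
position: [448.4, -209.7, 63.7]
tcp_rot: [0.225, -3.133, 0.002]
ft_force: [0.0, -0.3, -1.5]
grip_width: 0.101
```

```bash
python3 - <<'E'
from h import *
o,_=snap('wrist','w7'); print(o['position'],o['tcp_rot'],o['ft_force'],o['grip_width'])
snap('side','s7')
R=Ro.from_rotvec(o['tcp_rot'])
for uv in [(209,159),(437,159)]:
    P=onz('wrist',uv,o['position'][2]-5.4,o); print('in tool',R.inv().apply(P-o['position']).round(1))
a=cv2.imread("pics/s7.png"); cv2.imwrite("pics/s7z.png",cv2.resize(a[150:280,270:430],None,fx=4,fy=4,interpolation=cv2.INTER_CUBIC))
E
```

```text
[ 448.40039549 -209.67666555   63.74178867] [ 2.25279798e-01 -3.13283481e+00  2.16325650e-03] [ 0.0309779  -0.3432979  -1.52757547] 0.10123378268768003
in tool [ 49.3 -50.3   5.5]
in tool [49.4 50.8  5.4]
```

View pics/w7.png

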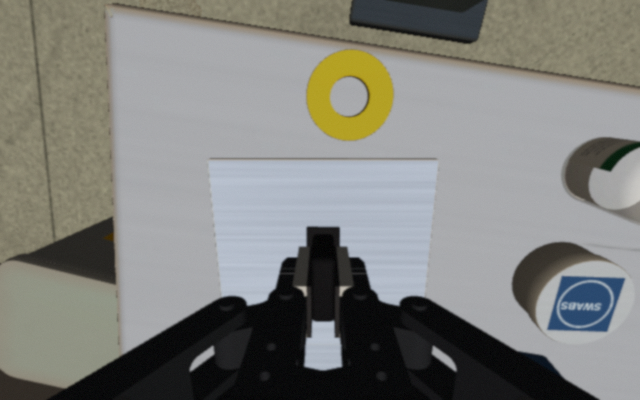

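View pics/s7z.png

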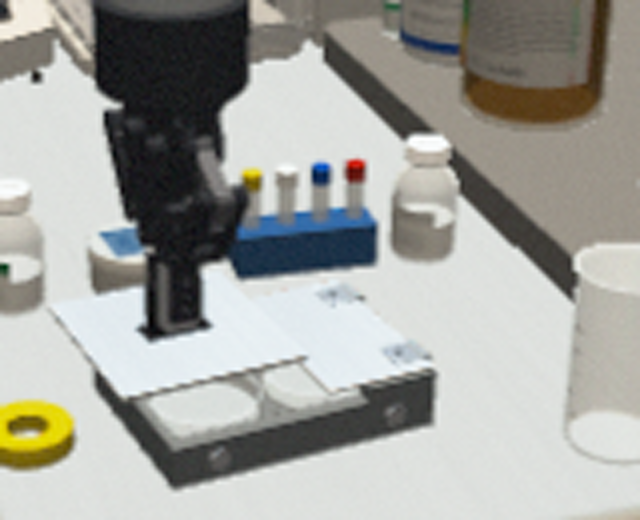

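The plate's centre is within 1 mm of the TCP, and its far edge is in front of the leaf. I'll lower it onto the rims.

{"name": "play_rows", "arguments": {"rows": [[[0,0,0.03],[0,0,0]],[[0,0,0.06],[0,0,0]],[[0,0,0.085],[0,0,0]],[[0,0,0.1],[0,0,0]],[[0,0,0.108],[0,0,0]],[[0,0,0.113],[0,0,0]],[[0,0,0.117],[0,0,0]],[[0,0,0.12],[0,0,0]],[[0,0,0.122],[0,0,0]],[[0,0,0.122],[0,0,0]]]}}

```text
t: 14.35
position: [448.4, -209.9, 33.6]
tcp_rot: [0.225, -3.133, 0.002]
ft_force: [0.2, 0.5, -2.2]
grip_width: 0.102
```

```bash
python3 - <<'E'
from h import *
snap('side','s8')
o,_=snap('wrist','w8'); print(o['position'],o['tcp_rot'],o['ft_force'],o['ft_torque'],o['grip_width'],o['t'])
a=cv2.imread("pics/s8.png"); cv2.imwrite("pics/s8z.png",cv2.resize(a[150:280,270:430],None,fx=4,fy=4,interpolation=cv2.INTER_CUBIC))
c=np.array([498.2,-202.8]);u=np.array([np.cos(.143),np.sin(.143)])
shift(np.r_[c-17*u,o['position'][2]],np.pi/2+.143)
E
```

```text
[ 448.4062705  -209.9167047    33.62161943] [ 2.24945525e-01 -3.13300629e+00  2.45597690e-03] [-0.11160262 -0.30737282 -1.37595209] [ 0.03711795  0.037331   -0.03371918] 0.10450047058856746 14.4
shift [-1.332e-01 -3.000e-04 -1.000e-04] turns [array([-0.0002, -0.0001,  0.0001]), array([ 2.000e-04, -4.000e-04, -4.999e-01])] joints [-0.64  0.16  2.14 -0.    0.85 -2.36] t 14.45
```

View pics/s8z.png

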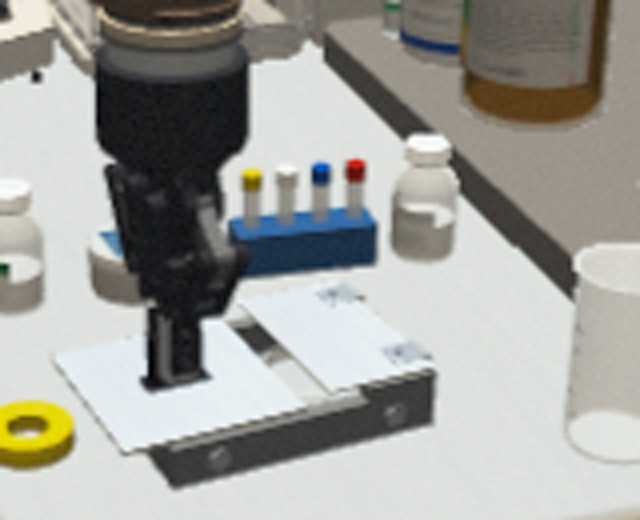

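The plate is low but not in contact yet: force still about -1.5 N, which is its weight. I'll go a little lower.

{"name": "play_rows", "arguments": {"rows": [[[0,0,0.001],[0,0,0]],[[0,0,0.002],[0,0,0]],[[0,0,0.003],[0,0,0]],[[0,0,0.004],[0,0,0]],[[0,0,0.005],[0,0,0]],[[0,0,0.006],[0,0,0]],[[0,0,0.007],[0,0,0]],[[0,0,0.008],[0,0,0]],[[0,0,0.008],[0,0,0]],[[0,0,0.008],[0,0,0]]]}}

```text
t: 15.7
position: [448.5, -210.0, 33.4]
tcp_rot: [0.225, -3.132, 0.001]
ft_force: [-5.2, 4.1, 12.5]
grip_width: 0.104
```

Contact: seated height is TCP z 33.4, about 13 N. I'll slide it in with a light press.

{"name": "play_rows", "arguments": {"rows": [[[-0.005,0,0.002],[0,0,0]],[[-0.015,0,0.002],[0,0,0]],[[-0.027,0,0.002],[0,0,0]],[[-0.039,0,0.002],[0,0,0]],[[-0.051,0,0.002],[0,0,0]],[[-0.063,0,0.002],[0,0,0]],[[-0.075,0,0.002],[0,0,0]],[[-0.087,0,0.002],[0,0,0]],[[-0.095,0,0.002],[0,0,0]],[[-0.1,0,0.002],[0,0,0]]]}}

```text
t: 16.95
position: [473.3, -207.0, 33.4]
tcp_rot: [0.226, -3.131, 0.003]
ft_force: [-5.1, -0.4, 6.6]
grip_width: 0.104
```

```bash
python3 - <<'E'
from h import *
snap('side','s9')
o,_=snap('wrist','w9'); print(o['position'],o['tcp_rot'],o['ft_force'],o['ft_torque'],o['grip_width'],o['t'])
a=cv2.imread("pics/s9.png"); cv2.imwrite("pics/s9z.png",cv2.resize(a[150:280,270:430],None,fx=4,fy=4,interpolation=cv2.INTER_CUBIC))
c=np.array([498.2,-202.8]);u=np.array([np.cos(.143),np.sin(.143)])
shift(np.r_[c-17*u,33.4],np.pi/2+.143)
E
```

```text
[ 473.44087406 -206.95974741   33.37905783] [ 2.26109362e-01 -3.13116054e+00  2.68196727e-03] [-4.06231838 -0.66734074  5.09143306] [-0.03462716  0.54531743  0.0060095 ] 0.10209605148813315 17.0
shift [-0.0324  0.0024 -0.    ] turns [array([-0.0003, -0.0003,  0.0002]), array([ 5.000e-04, -4.000e-04, -4.998e-01])] joints [-0.61  0.2   2.09 -0.    0.85 -2.32] t 17.05
```

View pics/s9z.png

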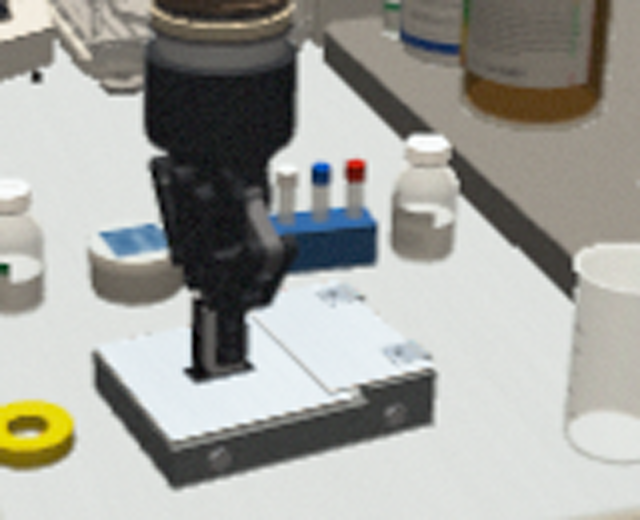

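View pics/w9.png

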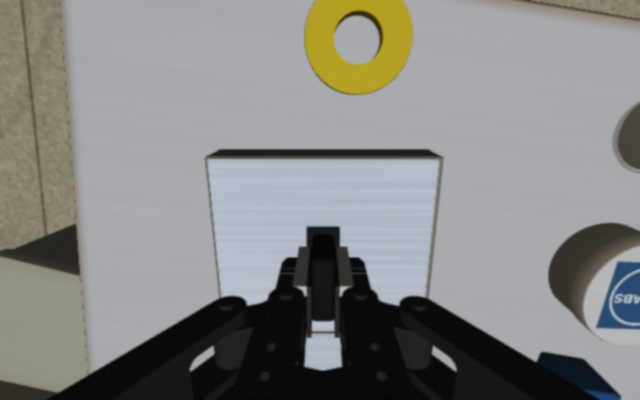

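The plate is entering under the leaf and is centred. I'll push on to the stops.

{"name": "play_rows", "arguments": {"rows": [[[-0.006,0.001,0.003],[0,0,0]],[[-0.012,0.002,0.003],[0,0,0]],[[-0.018,0.002,0.003],[0,0,0]],[[-0.022,0.002,0.003],[0,0,0]],[[-0.026,0.002,0.003],[0,0,0]],[[-0.03,0.002,0.003],[0,0,0]],[[-0.033,0.002,0.003],[0,0,0]],[[-0.035,0.002,0.003],[0,0,0]],[[-0.037,0.002,0.003],[0,0,0]],[[-0.037,0.002,0.003],[0,0,0]]]}}

```text
t: 18.3
position: [481.8, -205.9, 33.4]
tcp_rot: [0.227, -3.128, 0.004]
ft_force: [-7.3, -1.1, 8.5]
grip_width: 0.1
```

```bash
python3 - <<'E'
from h import *
snap('side','s10')
o,_=snap('wrist','w10'); print(o['position'],o['tcp_rot'],o['ft_force'],o['ft_torque'],o['grip_width'],o['t'])
a=cv2.imread("pics/s10.png"); cv2.imwrite("pics/s10z.png",cv2.resize(a[150:280,270:430],None,fx=4,fy=4,interpolation=cv2.INTER_CUBIC))
a=cv2.imread("pics/w10.png"); cv2.imwrite("pics/w10z.png",cv2.resize(a[130:340,190:460],None,fx=2.8,fy=2.8,interpolation=cv2.INTER_CUBIC))
c=np.array([498.2,-202.8]);u=np.array([np.cos(.143),np.sin(.143)])
shift(np.r_[c-17*u,33.4],np.pi/2+.143)
E
```

```text
[ 481.79795928 -205.94631609   33.38947197] [ 0.2272444  -3.12836523  0.00377758] [-7.06727682 -1.793622    7.58638704] [-0.10141284  1.0657065   0.00509599] 0.10252996475613413 18.35
shift [0.0014 0.0031 0.0001] turns [array([-0.0003, -0.0008,  0.0003]), array([ 0.0013, -0.0005, -0.4997])] joints [-0.6   0.22  2.07 -0.01  0.86 -2.31] t 18.4
```

View pics/s10z.png

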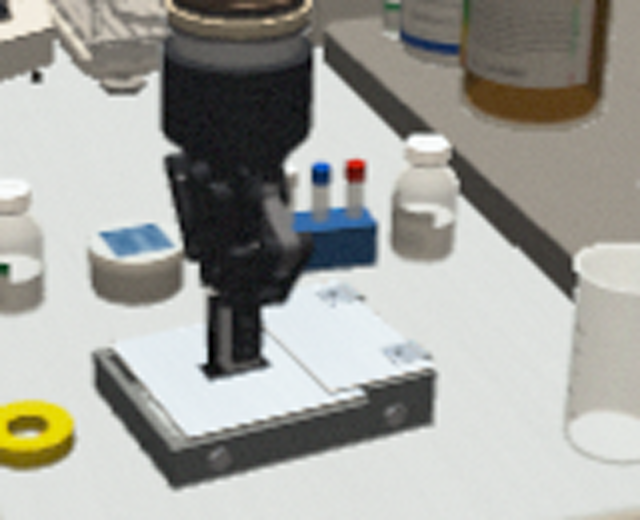

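View pics/w10z.png

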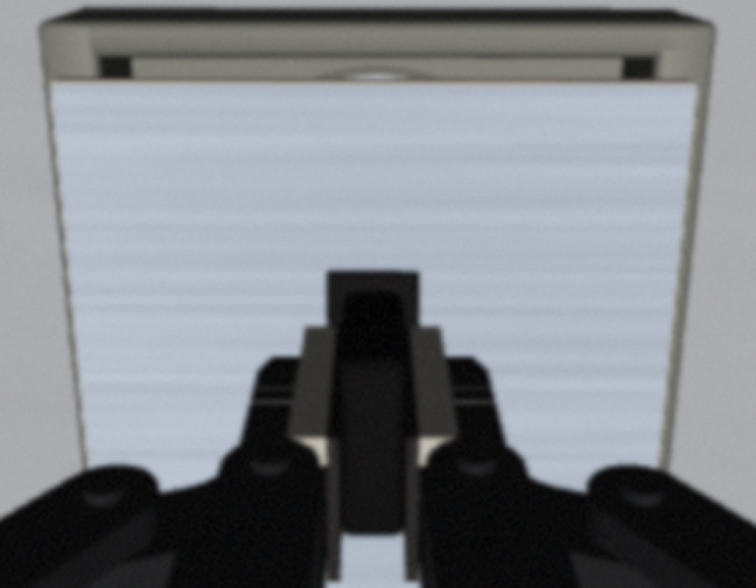

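```bash
python3 - <<'E'
from h import *
o=sensors.get_obs();R=Ro.from_rotvec(o['tcp_rot'])
f=lambda u,v:(190+(u+.5)/2.8-.5,130+(v+.5)/2.8-.5)
T=lambda uv,z:R.inv().apply(onz('wrist',uv,z,o)-o['position']).round(1)
print('tray front',T(f(42,28),24),T(f(714,28),24))
print('plate front',T(f(50,81),28),T(f(698,81),28))
E
```

```text
tray front [ 57.3 -52.8   9.8] [57.3 54.8  9.6]
plate front [ 49.4 -51.    5.8] [49.5 51.8  5.6]
```

The gap from the tray's front to the plate's front is 7.9 mm (8 wanted), and the plate is square and centred. One holding call to set the press and let it settle.

{"name": "play_rows", "arguments": {"rows": [[[-0.003,0,0.003],[0,0,0]],[[-0.003,0,0.004],[0,0,0]],[[-0.003,0,0.004],[0,0,0]],[[-0.003,0,0.004],[0,0,0]],[[-0.003,0,0.004],[0,0,0]],[[-0.003,0,0.004],[0,0,0]],[[-0.003,0,0.004],[0,0,0]],[[-0.003,0,0.004],[0,0,0]],[[-0.003,0,0.004],[0,0,0]],[[-0.003,0,0.004],[0,0,0]]]}}

```text
t: 19.65
position: [481.7, -206.0, 33.4]
tcp_rot: [0.227, -3.125, 0.002]
ft_force: [-8.5, 1.2, 11.7]
grip_width: 0.103
```

```bash
python3 - <<'E'
from h import *
snap('top','t11');snap('wrist','w11')
for i in range(3):
    o=sensors.get_obs(); print(o['position'],o['tcp_rot'],o['ft_force'],o['ft_torque'],o['grip_width'],o['t']); get_image('side')
a=cv2.imread("pics/w11.png"); b=cv2.imread("pics/t11.png")
cv2.imwrite("pics/c11.png",np.hstack([cv2.resize(a[130:340,190:460],(400,310)),cv2.resize(b[160:260,300:430],(400,310))]))
E
```

```text
[ 481.78953177 -205.97257945   33.41333838] [ 2.27454821e-01 -3.12539497e+00  2.43585698e-03] [-8.7186243   1.55721761 12.09377875] [ 0.31907645  1.10476358 -0.01793094] 0.10411073586044549 19.75
[ 481.78985149 -205.97254621   33.42228465] [ 2.27429521e-01 -3.12539566e+00  2.45536858e-03] [-8.3606485   1.24723653 11.71753176] [0.28244756 1.12898077 0.01233929] 0.10440690879609907 19.8
[ 481.78512749 -205.97703355   33.40710347] [ 2.27443858e-01 -3.12537792e+00  2.42144584e-03] [-7.89565249  1.31545829 10.62919917] [ 0.21724134  1.11707547 -0.0694929 ] 0.10224646462733286 19.85
```

View pics/c11.png

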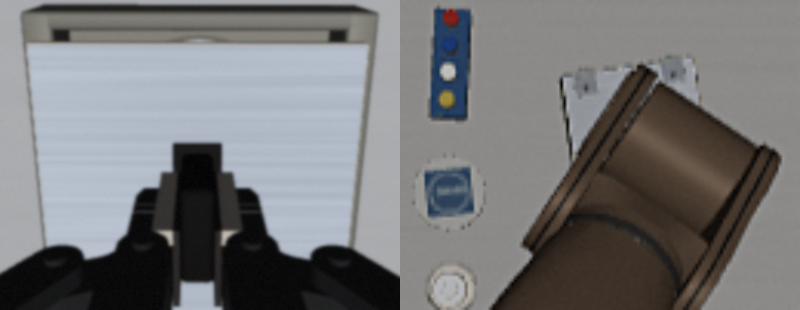

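The plate is home and held steady with about 11 N down, so I'm handing it in.

```bash
python3 -c "
from bench import ticket; print(ticket.finish_job())"
```

```text
the job is handed in; nothing more can be done
None
```

I closed the leaf, slid the cover plate fully home under it, and handed the job in at about 19.9 s with the rib still held and pressed down. The hand-in gave no verdict.

- **Leaf:** I pushed it down with the closed fingers until it stopped, with the tip at z 35.8 mm and about 14 N of reaction. The side view then showed it shut. It still looked shut with the plate under it, but I never measured its angle directly.
- **Plate position:** the plate's front edge measured 7.9 mm behind the tray's front (8 mm is fully home). It was square, and off the tray's middle line by less than about 1 mm.
- **Plate height:** the tool stayed at z 33.4 mm from first contact with the rims until hand-in, so the plate lies flat on them.
- **Press and grip:** the last readings were about 11–12 N down and about 8 N forwards into the stops. The opening was 0.10, which fits the 10 mm rib.
- **Bystanders:** I saw nothing touch or move them. In the last top view the arm hid part of the bench.
- **Disagreements:** the tool ended tilted about 0.01 rad from the forward push. My position measurements from the different views agreed to about 1–2 mm. No check failed.

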